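# Angle a turning blank past the post into the stock bay

### The arm

A 6-joint arm with a two-finger parallel gripper is mounted at the origin on a cart in front of the work surface, level with it; the furniture and walls round the work are solid. World frame = base frame: x ahead of the robot, y to its left, z up, the work surface at z = 0. Lengths are in m, angles in rad, forces in N, time in s.
With the tool pointing down it reaches from about 0.3 to 0.775 m from the base axis. Payload 14.6 kg.
Tool frame: the origin (TCP) lies midway between the tips of the shut fingers; the grasp point (between the pads) lies 19 mm behind it; z points along the fingers, y is the line along which they close (so a half turn about z gives the same grasp; the last joint's range is limited). The gripper opens to 94 mm and grips with 3 to 60 N. Pads are 16 mm wide; open, the fingers measure 119 mm over their backs; the gripper's body (75 mm by 177 mm) begins 78 mm behind the grasp point.
Start: joints at [-1.31, 0.3, 1.521, -0, 1.321, -0.067], TCP at [0.177, -0.521, 0.179] pointing down, gripper open.
Joint ranges: [-3.03, 3.03], [-0.79, 2.21], [0.23, 2.52], [-1.04, 4.18], [0, 3.07], [-2.55, 2.55]. Speed limits (rad/s): [2.22, 2.22, 2.57, 3.14, 3.14, 3.14].

### API

Orientations are given as [roll, pitch, yaw] about the fixed x, y, z axes, in that order (R = Rz(yaw) Ry(pitch) Rx(roll)).
In Python, from station import * gives the robot as it stands.
- The arm moves only by the tool send_rows, never from a script. Its argument "targets" is a list of rows, each an object of numbers: "x", "y", "z": the shift along the world's x, y, z in units of 0.2 m (1.0 is 0.2 m); "spin": the turn about the world's z in units of pi/2 rad (1.0 is pi/2 rad); "claw": the finger opening in mm, from 0 to 94. A call has 1 to 20 rows; each row shifts and turns the commanded pose from where the row before left it; what a row does not reach is not made up. A row lasts 1/10 s, in which the tool goes at most 50 mm and 8.59 degrees, less where a joint would pass 70% of its speed; a pose out of reach is approached as far as the arm can. A call with a number of a shift or a turn outside -1 to 1 is refused whole. A call with a gripper value outside its range is refused whole. The fingers move at their own pace and stop on an object; "force" is the grip in N (left out, the last holds). Time passes only in rows, so rows that do not move let the fingers close. It gives the time, the measured TCP pose, the force, the opening and the grip force at its end, in the units of the state.
- get_obs(): the state, without advancing time (a new reading comes with each control period).
- camera(name): name is "scene" or "top"; returns the picture (420x560x3 uint8, blue, green, red); there is no depth.
- camera_model(name): a dict with "fovy" (degrees; the focal length in pixels is half the picture's height over the tangent of half this angle, whatever the lens; pixels are square), "cx", "cy" (the principal point, pixels), "dist" ([k1, k2, p1, p2, k3] as OpenCV has them; the pictures are not rectified), "T" (4x4, takes a point from camera to world coordinates). Camera axes: x right, y down, z forward; pixel columns grow to the right and rows downward; lengths in m; the calibration is good to about 2 mm. A picture is of the moment at which its call begins. camera_model takes no time and is no camera call.
- hand_in(): hands the job in; it is judged then, once.
The state is a dict: "time_s": time; "qpos": joint angles; "joint_vel": joint speeds; "tau": joint torques, N m; "ee_pos": TCP position; "eef_rot": TCP orientation; "force": force on the tool from outside, world axes, zero at the start; "moment": the same for the moment, N m; "grip_width": finger opening in m; "grip_force": force on a finger pad.
Only numpy, scipy, OpenCV 4.12 (cv2) and the standard library are available. Lean on these libraries where they do the work, as an engineer would, in place of code of your own. Each camera call takes 0.05 s, during which the arm holds its last target. There are 200 camera calls.

### The job

Push the loose wooden turning blank across the bench, first one end in behind the steel post and then the other end after it, so that it swings past the post into the stock bay and lies flat on the bench with its whole long side home against the bay's back rail, between the two end cheeks. Push it with the fingertips or the outside of the fingers only, never lifting it off the bench, and leave the abrasive roll, the mallet and the tapered block where they are.

Things in the scene. Friction and masses are not known exactly. Their poses are not given: they have to be found in the camera images.
- bay: fixed timber stock bay, open to the robot: back rail 320 long, 32 high, with an end cheek at each end (20 thick, 32 high, standing 45 out towards the robot), 280 mm clear between the cheeks. Origin on the bench top at the middle of the rail's front face; x points into the rail, away from the robot (bay space is x < 0), y along the rail to the left, z up. Place and yaw vary
- bay_post (a point): centre of the top of the fixed round steel post before the bay: 20 mm diameter (cap 25 mm), 40 high, 90 mm in front of the rail (bay x = -90 mm), opposite its middle (bay y = 0). 80 mm clear between post and rail; 130 mm sideways from the post to either cheek, less than the blank's length
- blank_center (a point): centre of the loose turning blank, a plain length of pale wood, 220 long (its x), 34 wide (its y), 30 high (its z), about 0.15 kg, lying on the bench; the point lies half-way up, 15 mm above the bench. It starts pointing away from the robot, left or right of the post, one end well beyond the post. It slides and stays where left
- blank_end_a (a point): centre of the blank's end face at its +x end, 110 mm from the centre, 15 mm above the bench; same axes as the blank. Either end may lead
- blank_end_b (a point): centre of the blank's end face at its -x end, 110 mm from the centre
- abrasive_roll: loose roll of dark abrasive cloth, 69 mm in diameter, 50 high, standing on the bench on the other side of the post from the blank; origin at the centre of its underside; must stay where it is
- mallet: loose wooden mallet lying on the bench at the left of the work, 184 x 85 x 60 mm, origin under its middle; must stay where it is
- block_24: loose tapered wooden block, 28 x 50 x 63 mm high, standing on the bench at the right of the work; origin at the centre of its underside; must stay where it is
- blank: the same blank; origin at the centre of its underside, x along its length, z up

How it is judged:
On the way:
1. one end of the blank is behind the post and past it sideways while its other end is still out in front of the bay, on the other side of the post (((x of blank_end_a in the frame of bay above -0.08 m and x of blank_end_b in the frame of bay below -0.07 m and y of blank_end_a in the frame of bay above 0.005 m and y of blank_end_b in the frame of bay below -0.05 m) or (x of blank_end_a in the frame of bay above -0.08 m and x of blank_end_b in the frame of bay below -0.07 m and y of blank_end_a in the frame of bay below -0.005 m and y of blank_end_b in the frame of bay above 0.05 m) or (x of blank_end_b in the frame of bay above -0.08 m and x of blank_end_a in the frame of bay below -0.07 m and y of blank_end_b in the frame of bay above 0.005 m and y of blank_end_a in the frame of bay below -0.05 m) or (x of blank_end_b in the frame of bay above -0.08 m and x of blank_end_a in the frame of bay below -0.07 m and y of blank_end_b in the frame of bay below -0.005 m and y of blank_end_a in the frame of bay above 0.05 m))), for 0.1 s.
At the end, for the whole second after the job is handed in: the blank lies at rest on the bench in the bay, between the cheeks and behind the post, with the gap between its long side and the back rail at most about 12 mm at each end; the abrasive roll, mallet and tapered block are within 20 mm of where they started (x of each of blank_end_a, blank_end_b in the frame of bay above -0.029 m and y of blank_end_a in the frame of bay between -0.138 and 0.138 m and y of blank_end_b in the frame of bay between -0.138 and 0.138 m and height (world z) of blank_center below 0.02 m and linear speed of blank below 0.01 m/s and angular speed of blank below 0.1 rad/s and distance of each of abrasive_roll, mallet, block_24 from where it was at the start of the episode below 0.02 m); the robot touches nothing.
It fails at once if the blank is pushed with the arm or the gripper's body instead of the fingers (over 5 N) (contact force between the arm and blank above 5 N).
It fails at once if the blank is lifted or tipped: either end or its centre rises more than 8 mm (height (world z) of any of blank_center, blank_end_a, blank_end_b above 0.023 m).
It fails at once if the abrasive roll is moved more than 20 mm (distance of abrasive_roll from where it was at the start of the episode above 0.02 m).
It fails at once if the mallet is moved more than 20 mm (distance of mallet from where it was at the start of the episode above 0.02 m).
It fails at once if the tapered block is moved more than 20 mm (distance of block_24 from where it was at the start of the episode above 0.02 m).
It also fails if it takes over 72 s, if anything falls off the work surface, if the arm or the gripper's body presses on something with over 40 N, if the wrist force passes 120 N, or if a joint passes its speed limit or range.

## Working session

There is one attempt and no reset: what is moved stays moved. The work goes in short steps, Python scripts to look and compute and a tool call to move; the robot and the scene stay as the last step left them, time stands still between calls to the robot, and variables do not carry over. Pictures are saved under pics/ and viewed, at most 10 in all, crops included, and the job is handed in when it is done.

Besides the shell and the picture viewer there is one more tool, called after "Request:" in YAML: its name, and indented under it one key for each argument. send_rows: Moves the arm, as the interface text tells. Its arguments: {"type":"object","properties":{"targets":{"type":"array"},"force":{"type":"number"}},"required":["targets"]}

```bash
mkdir -p pics; cat > h.py <<'E'
from station import *
import numpy as np, cv2
def ray(name,pts,z):
    m=camera_model(name); f=210/np.tan(np.radians(m["fovy"])/2)
    K=np.array([[f,0,m["cx"]],[0,f,m["cy"]],[0,0,1]])
    u=cv2.undistortPoints(np.array(pts,float).reshape(-1,1,2),K,np.array(m["dist"],float)).reshape(-1,2)
    T=np.array(m["T"]); d=np.c_[u,np.ones(len(u))]@T[:3,:3].T; o=T[:3,3]
    z=np.broadcast_to(z,len(u)); return o+d*((z-o[2])/d[:,2])[:,None]
def proj(name,P):
    m=camera_model(name); f=210/np.tan(np.radians(m["fovy"])/2)
    K=np.array([[f,0,m["cx"]],[0,f,m["cy"]],[0,0,1]]); T=np.linalg.inv(np.array(m["T"]))
    return cv2.projectPoints(np.array(P,float),cv2.Rodrigues(T[:3,:3])[0],T[:3,3],K,np.array(m["dist"],float))[0].reshape(-1,2)
E
python3 - <<'E'
from h import *
for n in("top","scene"):
    cv2.imwrite(f"pics/{n}0.png",cv2.resize(camera(n),(800,600),interpolation=cv2.INTER_CUBIC)); m=camera_model(n);print(n,m["fovy"],np.round(m["T"],3).tolist())
E
```

```text
top 48.31156507965029 [[0.018, -0.989, 0.144, 0.342], [-1.0, -0.019, -0.005, 0.013], [0.008, -0.144, -0.99, 1.363], [0.0, 0.0, 0.0, 1.0]]
scene 44.11323103385161 [[0.838, -0.23, 0.495, -0.219], [-0.546, -0.359, 0.757, -1.135], [0.003, -0.905, -0.426, 0.711], [0.0, 0.0, 0.0, 1.0]]
```

View pics/top0.png

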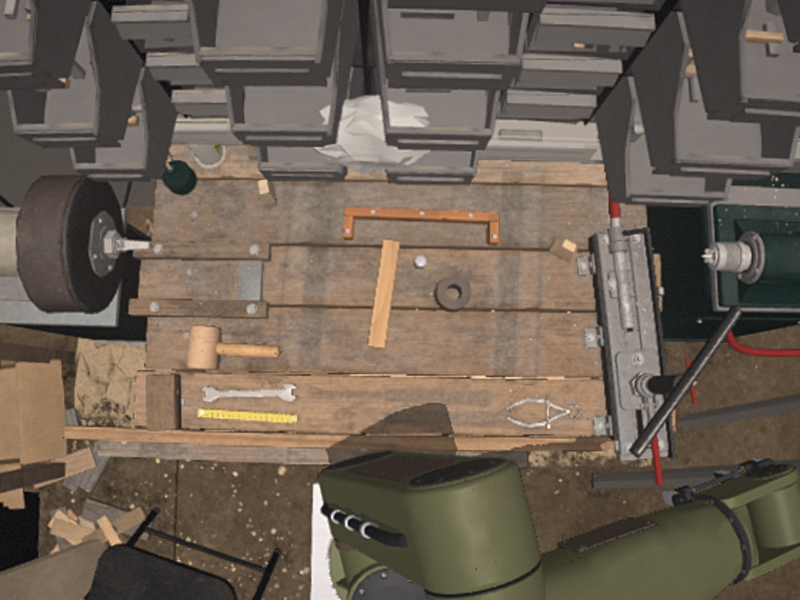

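View pics/scene0.png

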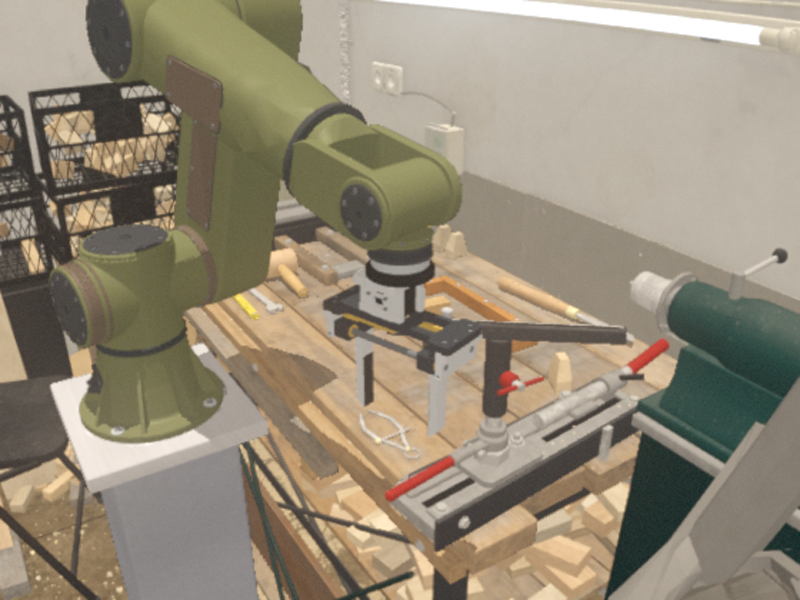

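The top view shows the bay at (345–498, 208–243), the post at (420,262), the blank running from (391,240) to (378,347), the roll at (453,293), the block at (566,247) and the mallet at (230,347). The scene view is partly blocked by the gripper. I'll enlarge the work area.

```bash
python3 - <<'E'
from h import *
im=camera("top")[135:255,225:365]
cv2.imwrite("pics/c1.png",cv2.resize(im,None,fx=5,fy=5,interpolation=cv2.INTER_CUBIC))
E
```

```text
(no output)
```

View pics/c1.png

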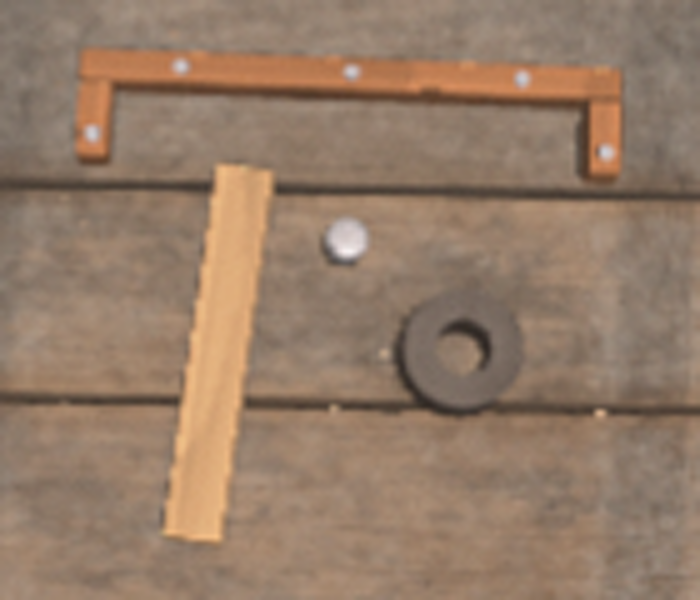

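```bash
cat >> h.py <<'E'
def bayframe():
    c=lambda p:(np.array(p)+.5)/5+[224.5,134.5]
    r=ray("top",[c((112,84)),c((587,100))],.032); post=ray("top",[c((347,240))],.04)[0]
    d=(r[0]-r[1])[:2]; d/=np.linalg.norm(d); yaw=np.arctan2(-d[0],d[1])
    R=np.array([[np.cos(yaw),-np.sin(yaw)],[np.sin(yaw),np.cos(yaw)]])
    return r[:,:2].mean(0),R,yaw,post,np.linalg.norm(r[0]-r[1])
E
python3 - <<'E'
from h import *
c=lambda p:(np.array(p)+.5)/5+[224.5,134.5]
o,R,yaw,post,L=bayframe()
print(o,yaw,L,post,"post in bay",(post[:2]-o)@R)
b=ray("top",[c(p) for p in((217,163),(273,170),(222,542),(164,535))],.03)[:,:2]
print(b,"\n",(b-o)@R, "ends",(b[0]+b[1])/2,(b[2]+b[3])/2)
r=ray("top",[c((461,350))],.05)[0,:2];print("roll",r,(r-o)@R)
print(get_obs()["ee_pos"],get_obs()["eef_rot"])
E
```

```text
[ 0.68475021 -0.04893421] -0.013562678982281483 0.2784072763694695 [ 0.59492582 -0.04782517  0.04      ] post in bay [-0.08983117 -0.00010929]
[[ 0.64097115  0.02793354]
 [ 0.63744173 -0.00473237]
 [ 0.42083632  0.02069929]
 [ 0.42419507  0.05376629]] 
 [[-0.04481754  0.07626694]
 [-0.04790361  0.04355616]
 [-0.264834    0.06604783]
 [-0.26192403  0.09915733]] ends [0.63920644 0.01160058] [0.4225157  0.03723279]
roll [ 0.53083763 -0.11284376] [-0.15303167 -0.06599107]
[ 0.17703975 -0.52050276  0.17893484] [-3.14075250e+00 -7.14124804e-05  3.27794688e-01]
```

Request:
send_rows:
  targets:
    - {"y":0.2,"z":0.1,"claw":0}
    - {"y":0.2,"z":0.1,"claw":0}
    - {"y":0.2,"z":0.1,"claw":0}
    - {"y":0.2,"z":0.1,"claw":0}
    - {"y":0.2,"z":0.1,"claw":0}
    - {"x":0.157,"y":0.137,"spin":-0.015,"claw":0}
    - {"x":0.157,"y":0.137,"spin":-0.015,"claw":0}
    - {"x":0.157,"y":0.137,"spin":-0.015,"claw":0}
    - {"x":0.157,"y":0.137,"spin":-0.015,"claw":0}
    - {"x":0.157,"y":0.137,"spin":-0.015,"claw":0}
    - {"x":0.157,"y":0.137,"spin":-0.015,"claw":0}
    - {"x":0.157,"y":0.137,"spin":-0.015,"claw":0}
    - {"x":0.157,"y":0.137,"spin":-0.015,"claw":0}
    - {"x":0.157,"y":0.137,"spin":-0.015,"claw":0}
    - {"x":0.157,"y":0.137,"spin":-0.015,"claw":0}
    - {"x":0.157,"y":0.137,"spin":-0.015,"claw":0}
    - {"x":0.157,"y":0.137,"spin":-0.015,"claw":0}
    - {"x":0.157,"y":0.137,"spin":-0.015,"claw":0}
    - {"x":0.157,"y":0.137,"spin":-0.015,"claw":0}

```text
schema error: expected keys x, y, z, spin, claw
```

Request:
send_rows:
  targets:
    - {"x":0,"y":0.2,"z":0.1,"spin":0,"claw":0}
    - {"x":0,"y":0.2,"z":0.1,"spin":0,"claw":0}
    - {"x":0,"y":0.2,"z":0.1,"spin":0,"claw":0}
    - {"x":0,"y":0.2,"z":0.1,"spin":0,"claw":0}
    - {"x":0,"y":0.2,"z":0.1,"spin":0,"claw":0}
    - {"x":0.157,"y":0.137,"z":0,"spin":-0.015,"claw":0}
    - {"x":0.157,"y":0.137,"z":0,"spin":-0.015,"claw":0}
    - {"x":0.157,"y":0.137,"z":0,"spin":-0.015,"claw":0}
    - {"x":0.157,"y":0.137,"z":0,"spin":-0.015,"claw":0}
    - {"x":0.157,"y":0.137,"z":0,"spin":-0.015,"claw":0}
    - {"x":0.157,"y":0.137,"z":0,"spin":-0.015,"claw":0}
    - {"x":0.157,"y":0.137,"z":0,"spin":-0.015,"claw":0}
    - {"x":0.157,"y":0.137,"z":0,"spin":-0.015,"claw":0}
    - {"x":0.157,"y":0.137,"z":0,"spin":-0.015,"claw":0}
    - {"x":0.157,"y":0.137,"z":0,"spin":-0.015,"claw":0}
    - {"x":0.157,"y":0.137,"z":0,"spin":-0.015,"claw":0}
    - {"x":0.157,"y":0.137,"z":0,"spin":-0.015,"claw":0}
    - {"x":0.157,"y":0.137,"z":0,"spin":-0.015,"claw":0}
    - {"x":0.157,"y":0.137,"z":0,"spin":-0.015,"claw":0}

```text
time_s: 2.05
ee_pos: [0.6177, 0.0643, 0.279]
eef_rot: [3.142, 0.0, -0.003]
force: [0.1, -0.6, 0.9]
grip_width: 0.0005
grip_force: 0.0
```

Request:
send_rows:
  targets:
    - {"x":0,"y":0,"z":-0.24,"spin":0,"claw":0}
    - {"x":0,"y":0,"z":-0.24,"spin":0,"claw":0}
    - {"x":0,"y":0,"z":-0.24,"spin":0,"claw":0}
    - {"x":0,"y":0,"z":-0.24,"spin":0,"claw":0}
    - {"x":0,"y":0,"z":-0.2,"spin":0,"claw":0}
    - {"x":0,"y":0,"z":-0.13,"spin":0,"claw":0}
    - {"x":0,"y":0,"z":-0.06,"spin":0,"claw":0}
    - {"x":0,"y":0,"z":0,"spin":0,"claw":0}

```text
time_s: 2.85
ee_pos: [0.616, 0.0629, 0.0081]
eef_rot: [3.141, 0.002, -0.002]
force: [0.3, 0.2, 0.3]
grip_width: 0.0004
grip_force: 0.0
```

Request:
send_rows:
  targets:
    - {"x":0,"y":-0.04,"z":0,"spin":0,"claw":0}
    - {"x":0,"y":-0.04,"z":0,"spin":0,"claw":0}
    - {"x":0,"y":-0.04,"z":0,"spin":0,"claw":0}
    - {"x":0,"y":-0.04,"z":0,"spin":0,"claw":0}
    - {"x":0,"y":-0.04,"z":0,"spin":0,"claw":0}
    - {"x":0,"y":-0.04,"z":0,"spin":0,"claw":0}
    - {"x":0,"y":-0.04,"z":0,"spin":0,"claw":0}
    - {"x":0,"y":0,"z":0,"spin":0,"claw":0}

```text
time_s: 3.65
ee_pos: [0.6167, 0.0058, 0.0093]
eef_rot: [3.141, 0.0, -0.003]
force: [-0.7, 0.5, -0.0]
grip_width: 0.0005
grip_force: 0.0
```

```bash
cat >> h.py <<'E'
def blank(im=None):
    # pale wood segmentation -> convex quad fit on the top face
    im=camera("top") if im is None else im
    h=cv2.cvtColor(im,cv2.COLOR_BGR2HSV); x0,y0,x1,y1=228,150,352,262
    s=im[y0:y1,x0:x1].astype(int); hs=h[y0:y1,x0:x1]
    m=((s[...,2]>165)&(hs[...,0]>12)&(hs[...,1]>70)).astype(np.uint8)
    m=cv2.morphologyEx(m,cv2.MORPH_OPEN,np.ones((2,2),np.uint8))
    n,l,st,_=cv2.connectedComponentsWithStats(m); k=1+np.argmax(st[1:,4])
    ys,xs=np.nonzero(l==k); o,R,*_=bayframe()
    P=(ray("top",np.c_[xs+x0,ys+y0],.03)[:,:2]-o)@R
    c,(w,hh),a=cv2.minAreaRect((P*1000).astype(np.float32))
    bx=cv2.boxPoints((c,(w,hh),a)); 
    e=[np.linalg.norm(bx[1]-bx[0]),np.linalg.norm(bx[2]-bx[1])]
    A,B=((bx[0]+bx[3])/2,(bx[1]+bx[2])/2) if e[0]>e[1] else ((bx[0]+bx[1])/2,(bx[2]+bx[3])/2)
    print("ends(bay mm)",A.round(),B.round(),"size",np.round(e),"corners",bx.round().tolist())
    cv2.imwrite("pics/m.png",m*255); return A,B
def view(name):
    im=camera("top"); blank(im); cv2.imwrite(f"pics/{name}.png",cv2.resize(im[135:255,225:365],None,fx=5,fy=5,interpolation=cv2.INTER_CUBIC))
E
python3 - <<'E'
from h import *
view("c2"); print(get_obs()["force"])
E
```

```text
ends(bay mm) [ -72. -102.] [ -71. -146.] size [44.  9.] corners [[-77.0, -102.0], [-75.0, -146.0], [-66.0, -146.0], [-68.0, -102.0]]
[ 0.03448678  1.3493967  -0.55012531]
```

View pics/c2.png

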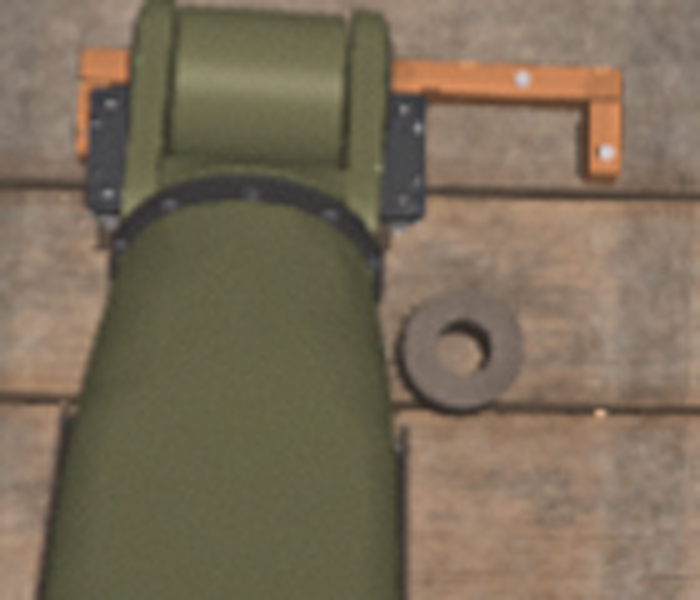

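The arm hides the blank in this view. I'll back off, lift, and swing left so the top camera can see it.

Request:
send_rows:
  targets:
    - {"x":0,"y":0.05,"z":0,"spin":0,"claw":0}
    - {"x":0,"y":0,"z":0.2,"spin":0,"claw":0}
    - {"x":0,"y":0,"z":0.2,"spin":0,"claw":0}
    - {"x":-0.1,"y":0.2,"z":0,"spin":0,"claw":0}
    - {"x":-0.13,"y":0.2,"z":0,"spin":0,"claw":0}
    - {"x":-0.13,"y":0.2,"z":0,"spin":0,"claw":0}
    - {"x":-0.13,"y":0.2,"z":0,"spin":0,"claw":0}
    - {"x":-0.13,"y":0.2,"z":0,"spin":0,"claw":0}
    - {"x":-0.13,"y":0.2,"z":0,"spin":0,"claw":0}

```text
time_s: 4.6
ee_pos: [0.4649, 0.2592, 0.0895]
eef_rot: [-3.141, -0.0, -0.001]
force: [0.7, 0.5, -0.3]
grip_width: 0.0005
grip_force: 0.0
```

```bash
python3 - <<'E'
from h import *
view("c3")
E
```

```text
ends(bay mm) [-267.   77.] [-49.  56.] size [219.  41.] corners [[-269.0, 56.0], [-51.0, 35.0], [-47.0, 76.0], [-265.0, 97.0]]
```

View pics/c3.png

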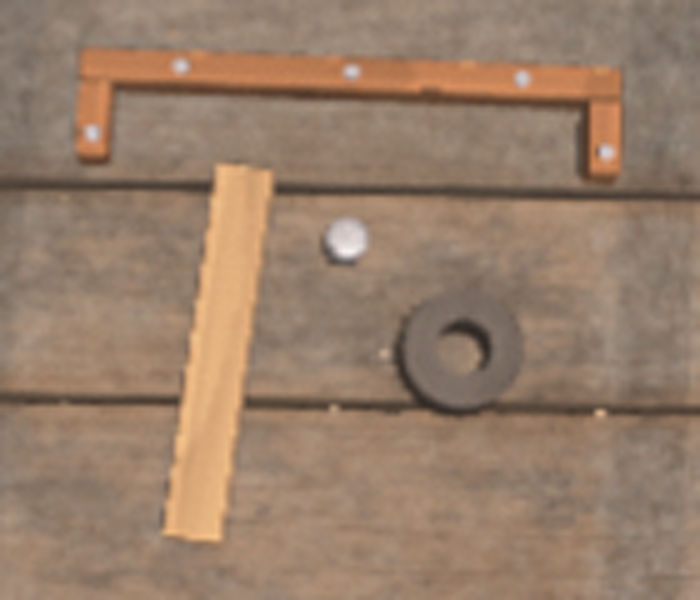

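The picture shows the blank exactly where it started, still running (245,165) to (193,540). I'll check that the arm's projected position matches the images.

```bash
python3 - <<'E'
from h import *
print("c2 gripper proj (crop px)",(proj("top",[[.617,.006,.12],[.617,.0945,.12],[.617,-.0825,.12]])-[225,135])*5)
o=get_obs(); p=np.array(o["ee_pos"]); print(p)
print("now top 800px",proj("top",[p,p+[0,0,.1]])*800/560,"scene",proj("scene",[p,p+[0,0,.1]])*800/560, proj("scene",[[.639,.0116,.03],[.4225,.037,.03]])*800/560)
im=camera("scene"); cv2.imwrite("pics/s1.png",cv2.resize(im[100:310,150:430],None,fx=2.8,fy=2.8,interpolation=cv2.INTER_CUBIC))
E
```

```text
c2 gripper proj (crop px) [[253.46211915 168.58864972]
 [ 90.42991899 165.55937502]
 [416.36424144 171.82471008]]
[0.46162971 0.26383535 0.08949906]
now top 800px [[257.84912889 321.4143775 ]
 [247.08434855 315.91141444]] scene [[315.00451385 252.48930221]
 [312.97319961 210.16343779]] [[444.37979788 298.67060358]
 [350.21973285 319.04889532]]
```

View pics/s1.png

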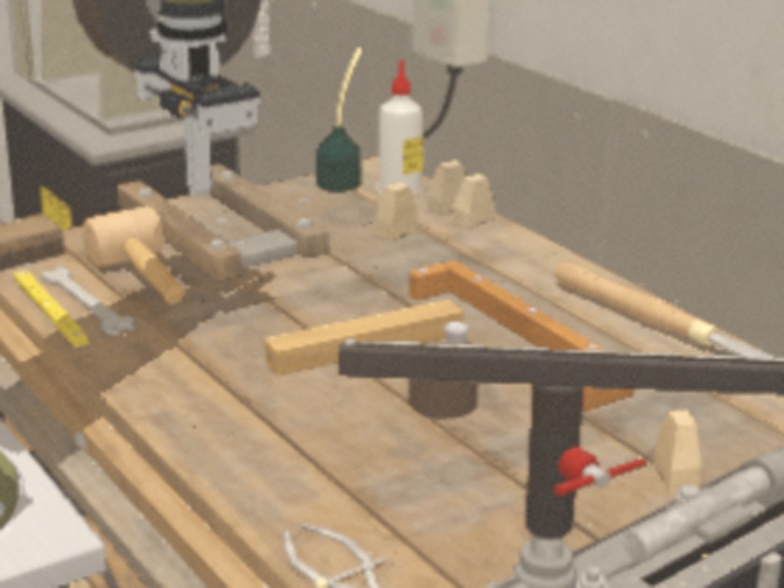

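The scene view shows the fingertip about 12 px higher than the reported TCP projects, so the real tip sits roughly 25–30 mm above it and the push passed over the blank. I'll touch the clear bench at about (0.45, 0.14) to find the true height.

Request:
send_rows:
  targets:
    - {"x":-0.03,"y":-0.2,"z":0,"spin":0,"claw":0}
    - {"x":-0.03,"y":-0.2,"z":0,"spin":0,"claw":0}
    - {"x":0,"y":-0.2,"z":0,"spin":0,"claw":0}
    - {"x":0,"y":0,"z":-0.2,"spin":0,"claw":0}
    - {"x":0,"y":0,"z":-0.15,"spin":0,"claw":0}
    - {"x":0,"y":0,"z":-0.05,"spin":0,"claw":0}
    - {"x":0,"y":0,"z":0,"spin":0,"claw":0}

```text
time_s: 5.4
ee_pos: [0.4542, 0.137, 0.0087]
eef_rot: [3.141, 0.002, -0.002]
force: [-0.0, -0.3, -0.1]
grip_width: 0.0005
grip_force: 0.0
```

```bash
python3 - <<'E'
from h import *
o=get_obs(); p=np.array(o["ee_pos"]); print(p,o["force"])
q=proj("scene",[p,p+[0,0,.03],p+[0,.0125,0],p+[0,-.0125,0]]); print(q)
im=camera("scene"); c=q[0].astype(int)-[50,50]; print(c,(q-c)*6)
cv2.imwrite("pics/s2.png",cv2.resize(im[c[1]:c[1]+80,c[0]:c[0]+100],None,fx=6,fy=6,interpolation=cv2.INTER_CUBIC))
E
```

```text
[0.45416153 0.13702359 0.00869529] [-0.04431675 -0.27810499 -0.09524297]
[[238.29902489 214.52728199]
 [237.98113288 205.71010567]
 [236.3535568  213.03400105]
 [240.2682211  216.03854662]]
[188 164] [[301.79414936 303.16369194]
 [299.88679729 250.26063402]
 [290.12134081 294.2040063 ]
 [313.60932661 312.23127974]]
```

View pics/s2.png

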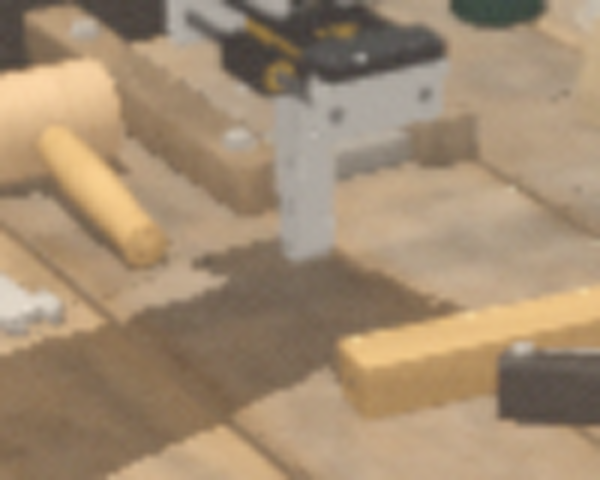

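The fingertip is at crop (310,257), about 46 px above where it projects, so the tip is some 26 mm higher than reported. I'll lower it by that much and check by touch.

Request:
send_rows:
  targets:
    - {"x":0,"y":0,"z":-0.06,"spin":0,"claw":0}
    - {"x":0,"y":0,"z":-0.04,"spin":0,"claw":0}
    - {"x":0,"y":0,"z":-0.015,"spin":0,"claw":0}
    - {"x":0,"y":0,"z":0,"spin":0,"claw":0}

```text
time_s: 5.85
ee_pos: [0.4545, 0.1369, -0.014]
eef_rot: [3.141, 0.001, -0.002]
force: [-0.1, 0.3, 0.1]
grip_width: 0.0002
grip_force: 0.0
```

Request:
send_rows:
  targets:
    - {"x":0,"y":0,"z":-0.015,"spin":0,"claw":0}
    - {"x":0,"y":0,"z":0,"spin":0,"claw":0}

```text
time_s: 6.05
ee_pos: [0.4547, 0.1369, -0.0167]
eef_rot: [-3.142, -0.0, -0.002]
force: [-0.3, -0.1, 0.5]
grip_width: 0.0005
grip_force: 0.0
```

Request:
send_rows:
  targets:
    - {"x":0.16,"y":0,"z":0,"spin":0,"claw":0}
    - {"x":0.16,"y":0,"z":0,"spin":0,"claw":0}
    - {"x":0.16,"y":0,"z":0,"spin":0,"claw":0}
    - {"x":0.16,"y":0,"z":0,"spin":0,"claw":0}
    - {"x":0.16,"y":-0.1,"z":0,"spin":0,"claw":0}
    - {"x":0,"y":-0.16,"z":0,"spin":0,"claw":0}
    - {"x":0,"y":-0.14,"z":0,"spin":0,"claw":0}
    - {"x":0,"y":-0.04,"z":0,"spin":0,"claw":0}
    - {"x":0,"y":-0.04,"z":0,"spin":0,"claw":0}
    - {"x":0,"y":-0.04,"z":0,"spin":0,"claw":0}
    - {"x":0,"y":-0.04,"z":0,"spin":0,"claw":0}
    - {"x":0,"y":-0.04,"z":0,"spin":0,"claw":0}
    - {"x":0,"y":-0.04,"z":0,"spin":0,"claw":0}

```text
time_s: 7.35
ee_pos: [0.6147, 0.0087, -0.0166]
eef_rot: [-3.142, -0.0, -0.002]
force: [0.0, 0.6, 0.3]
grip_width: 0.0006
grip_force: 0.3
```

Request:
send_rows:
  targets:
    - {"x":0,"y":0.1,"z":0,"spin":0,"claw":0}
    - {"x":0,"y":0.05,"z":0.2,"spin":0,"claw":0}
    - {"x":-0.05,"y":0.15,"z":0.15,"spin":0,"claw":0}
    - {"x":-0.14,"y":0.19,"z":0,"spin":0,"claw":0}
    - {"x":-0.14,"y":0.19,"z":0,"spin":0,"claw":0}
    - {"x":-0.14,"y":0.19,"z":0,"spin":0,"claw":0}
    - {"x":-0.2,"y":0.1,"z":0,"spin":0,"claw":0}
    - {"x":-0.2,"y":0.1,"z":0,"spin":0,"claw":0}

```text
time_s: 8.15
ee_pos: [0.4392, 0.2236, 0.0533]
eef_rot: [-3.142, -0.0, -0.001]
force: [-0.4, 1.1, -0.6]
grip_width: 0.0001
grip_force: 0.0
```

```bash
python3 - <<'E'
from h import *
blank()
E
```

```text
ends(bay mm) [-259.   90.] [-55.  13.] size [218.  36.] corners [[-265.0, 73.0], [-61.0, -4.0], [-48.0, 29.0], [-253.0, 107.0]]
```

Request:
send_rows:
  targets:
    - {"x":-0.04,"y":-0.2,"z":0,"spin":0,"claw":0}
    - {"x":-0.05,"y":-0.2,"z":0,"spin":0,"claw":0}
    - {"x":-0.05,"y":-0.2,"z":0,"spin":0,"claw":0}
    - {"x":-0.05,"y":-0.2,"z":0,"spin":0,"claw":0}
    - {"x":0,"y":-0.07,"z":-0.15,"spin":0,"claw":0}
    - {"x":0,"y":0,"z":-0.15,"spin":0,"claw":0}
    - {"x":0,"y":0,"z":-0.045,"spin":0,"claw":0}
    - {"x":0,"y":0,"z":0,"spin":0,"claw":0}

```text
time_s: 9.0
ee_pos: [0.4022, 0.0489, -0.0162]
eef_rot: [3.142, 0.002, -0.002]
force: [0.4, 0.1, 0.3]
grip_width: 0.0007
grip_force: 0.0
```

Request:
send_rows:
  targets:
    - {"x":0.04,"y":-0.006,"z":0,"spin":0,"claw":0}
    - {"x":0.04,"y":-0.006,"z":0,"spin":0,"claw":0}
    - {"x":0.04,"y":-0.006,"z":0,"spin":0,"claw":0}
    - {"x":0.04,"y":-0.006,"z":0,"spin":0,"claw":0}
    - {"x":0.04,"y":-0.006,"z":0,"spin":0,"claw":0}
    - {"x":0.04,"y":-0.006,"z":0,"spin":0,"claw":0}
    - {"x":0.04,"y":-0.006,"z":0,"spin":0,"claw":0}
    - {"x":0,"y":0,"z":0,"spin":0,"claw":0}

```text
time_s: 9.8
ee_pos: [0.4598, 0.0403, -0.0156]
eef_rot: [3.142, -0.001, -0.002]
force: [0.3, 0.1, -0.0]
grip_width: 0.0008
grip_force: 0.0
```

Request:
send_rows:
  targets:
    - {"x":-0.1,"y":0,"z":0,"spin":0,"claw":0}
    - {"x":0,"y":0.1,"z":0.17,"spin":0,"claw":0}
    - {"x":0,"y":0.17,"z":0.15,"spin":0,"claw":0}
    - {"x":0,"y":0.23,"z":0,"spin":0,"claw":0}
    - {"x":0,"y":0.23,"z":0,"spin":0,"claw":0}
    - {"x":0,"y":0.2,"z":0,"spin":0,"claw":0}

```text
time_s: 10.4
ee_pos: [0.4386, 0.2286, 0.0487]
eef_rot: [-3.141, -0.001, -0.002]
force: [0.5, -0.8, 0.5]
grip_width: 0.0004
grip_force: 0.0
```

```bash
python3 - <<'E'
from h import *
blank()
E
```

```text
ends(bay mm) [-215.   84.] [-11.   2.] size [219.  37.] corners [[-222.0, 67.0], [-18.0, -15.0], [-5.0, 19.0], [-208.0, 101.0]]
```

Request:
send_rows:
  targets:
    - {"x":0.15,"y":-0.14,"z":0,"spin":0,"claw":0}
    - {"x":0.15,"y":-0.14,"z":0,"spin":0,"claw":0}
    - {"x":0.15,"y":-0.14,"z":0,"spin":0,"claw":0}
    - {"x":0.15,"y":-0.14,"z":0,"spin":0,"claw":0}
    - {"x":0.15,"y":-0.14,"z":0,"spin":0,"claw":0}
    - {"x":0.15,"y":-0.14,"z":0,"spin":0,"claw":0}
    - {"x":0.15,"y":-0.14,"z":0,"spin":0,"claw":0}
    - {"x":0,"y":0,"z":-0.15,"spin":0,"claw":0}
    - {"x":0,"y":0,"z":-0.13,"spin":0,"claw":0}
    - {"x":0,"y":0,"z":-0.04,"spin":0,"claw":0}
    - {"x":0,"y":0,"z":0,"spin":0,"claw":0}

```text
time_s: 11.55
ee_pos: [0.6481, 0.0305, -0.0166]
eef_rot: [3.142, 0.002, -0.002]
force: [-0.7, -0.7, 0.4]
grip_width: 0.0006
grip_force: 0.0
```

Request:
send_rows:
  targets:
    - {"x":0,"y":-0.05,"z":0,"spin":0,"claw":0}
    - {"x":0,"y":-0.05,"z":0,"spin":0,"claw":0}
    - {"x":0,"y":-0.04,"z":0,"spin":0,"claw":0}
    - {"x":0,"y":-0.04,"z":0,"spin":0,"claw":0}
    - {"x":0,"y":-0.04,"z":0,"spin":0,"claw":0}
    - {"x":0,"y":-0.03,"z":0,"spin":0,"claw":0}
    - {"x":0,"y":-0.03,"z":0,"spin":0,"claw":0}
    - {"x":0,"y":0,"z":0,"spin":0,"claw":0}

```text
time_s: 12.35
ee_pos: [0.6536, -0.0263, -0.013]
eef_rot: [3.141, -0.013, -0.002]
force: [24.8, 1.7, -0.2]
grip_width: 0.0006
grip_force: 10.3
```

Request:
send_rows:
  targets:
    - {"x":0,"y":0.15,"z":0,"spin":0,"claw":0}
    - {"x":0,"y":0.15,"z":0.17,"spin":0,"claw":0}
    - {"x":-0.1,"y":0.15,"z":0.15,"spin":0,"claw":0}
    - {"x":-0.15,"y":0.18,"z":0,"spin":0,"claw":0}
    - {"x":-0.15,"y":0.18,"z":0,"spin":0,"claw":0}
    - {"x":-0.15,"y":0.18,"z":0,"spin":0,"claw":0}
    - {"x":-0.15,"y":0.18,"z":0,"spin":0,"claw":0}
    - {"x":-0.15,"y":0.18,"z":0,"spin":0,"claw":0}
    - {"x":-0.15,"y":0.1,"z":0,"spin":0,"claw":0}

```text
time_s: 13.25
ee_pos: [0.4475, 0.2661, 0.0487]
eef_rot: [-3.141, -0.001, -0.001]
force: [0.5, 0.6, -0.7]
grip_width: 0.0007
grip_force: 0.0
```

```bash
python3 - <<'E'
from h import *
blank()
E
```

```text
ends(bay mm) [-164.  134.] [-28. -39.] size [221.  35.] corners [[-178.0, 124.0], [-41.0, -49.0], [-14.0, -28.0], [-151.0, 145.0]]
```

Request:
send_rows:
  targets:
    - {"x":0.07,"y":-0.2,"z":0,"spin":0,"claw":0}
    - {"x":0.07,"y":-0.2,"z":0,"spin":0,"claw":0}
    - {"x":0.07,"y":-0.2,"z":0,"spin":0,"claw":0}
    - {"x":0.06,"y":-0.2,"z":0,"spin":0,"claw":0}
    - {"x":0,"y":0,"z":-0.15,"spin":0,"claw":0}
    - {"x":0,"y":0,"z":-0.13,"spin":0,"claw":0}
    - {"x":0,"y":0,"z":-0.04,"spin":0,"claw":0}
    - {"x":0,"y":0,"z":0,"spin":0,"claw":0}

```text
time_s: 14.1
ee_pos: [0.5023, 0.1042, -0.0161]
eef_rot: [3.141, 0.002, -0.002]
force: [0.1, 0.4, 0.9]
grip_width: 0.0002
grip_force: 0.0
```

Request:
send_rows:
  targets:
    - {"x":0.032,"y":-0.024,"z":0,"spin":0,"claw":0}
    - {"x":0.032,"y":-0.024,"z":0,"spin":0,"claw":0}
    - {"x":0.032,"y":-0.024,"z":0,"spin":0,"claw":0}
    - {"x":0.032,"y":-0.024,"z":0,"spin":0,"claw":0}
    - {"x":0.032,"y":-0.024,"z":0,"spin":0,"claw":0}
    - {"x":0.032,"y":-0.024,"z":0,"spin":0,"claw":0}

```text
time_s: 14.7
ee_pos: [0.5404, 0.077, -0.0154]
eef_rot: [-3.139, 0.003, -0.003]
force: [-24.4, 36.2, 20.8]
grip_width: 0.0006
grip_force: 21.9
```

The contact force is rising, so the blank is jamming. I'll back off and look.

Request:
send_rows:
  targets:
    - {"x":-0.05,"y":0.07,"z":0,"spin":0,"claw":0}
    - {"x":-0.05,"y":0.1,"z":0.15,"spin":0,"claw":0}
    - {"x":-0.05,"y":0.15,"z":0.17,"spin":0,"claw":0}
    - {"x":-0.05,"y":0.2,"z":0,"spin":0,"claw":0}
    - {"x":-0.05,"y":0.2,"z":0,"spin":0,"claw":0}
    - {"x":-0.05,"y":0.2,"z":0,"spin":0,"claw":0}

```text
time_s: 15.3
ee_pos: [0.4808, 0.2611, 0.0488]
eef_rot: [-3.142, -0.001, -0.002]
force: [0.4, -0.6, 0.6]
grip_width: 0.0002
grip_force: 0.0
```

```bash
python3 - <<'E'
from h import *
blank()
E
```

```text
ends(bay mm) [-134.  114.] [-16. -70.] size [219.  35.] corners [[-149.0, 104.0], [-30.0, -80.0], [-1.0, -61.0], [-120.0, 123.0]]
```

Request:
send_rows:
  targets:
    - {"x":0.02,"y":-0.2,"z":0,"spin":0,"claw":0}
    - {"x":0.02,"y":-0.2,"z":0,"spin":0,"claw":0}
    - {"x":0.04,"y":-0.2,"z":0,"spin":0,"claw":0}
    - {"x":0.05,"y":-0.2,"z":0,"spin":0,"claw":0}
    - {"x":0.05,"y":-0.2,"z":0,"spin":0,"claw":0}
    - {"x":0.05,"y":-0.2,"z":0,"spin":0,"claw":0}
    - {"x":0,"y":0,"z":-0.15,"spin":0,"claw":0}
    - {"x":0,"y":0,"z":-0.13,"spin":0,"claw":0}
    - {"x":0,"y":0,"z":-0.04,"spin":0,"claw":0}
    - {"x":0,"y":0,"z":0,"spin":0,"claw":0}

```text
time_s: 16.35
ee_pos: [0.5266, 0.0197, -0.0163]
eef_rot: [3.141, 0.002, -0.002]
force: [0.2, 0.9, 0.5]
grip_width: 0.0005
grip_force: 0.0
```

Request:
send_rows:
  targets:
    - {"x":0.04,"y":0,"z":0,"spin":0,"claw":0}
    - {"x":0.04,"y":0,"z":0,"spin":0,"claw":0}
    - {"x":0.04,"y":0,"z":0,"spin":0,"claw":0}
    - {"x":0.04,"y":0,"z":0,"spin":0,"claw":0}
    - {"x":0.04,"y":0,"z":0,"spin":0,"claw":0}
    - {"x":0.02,"y":0,"z":0,"spin":0,"claw":0}

```text
time_s: 16.95
ee_pos: [0.5719, 0.0197, -0.0156]
eef_rot: [-3.142, -0.0, -0.002]
force: [-1.8, 0.1, 0.0]
grip_width: 0.0006
grip_force: 0.4
```

Request:
send_rows:
  targets:
    - {"x":-0.15,"y":0,"z":0,"spin":0,"claw":0}
    - {"x":-0.1,"y":0,"z":0.17,"spin":0,"claw":0}
    - {"x":0,"y":0.15,"z":0.15,"spin":0,"claw":0}
    - {"x":0,"y":0.24,"z":0,"spin":0,"claw":0}
    - {"x":0,"y":0.24,"z":0,"spin":0,"claw":0}
    - {"x":0,"y":0.24,"z":0,"spin":0,"claw":0}
    - {"x":0,"y":0.24,"z":0,"spin":0,"claw":0}

```text
time_s: 17.65
ee_pos: [0.521, 0.2437, 0.0486]
eef_rot: [-3.141, -0.001, -0.002]
force: [0.2, -0.2, 1.1]
grip_width: 0.0005
grip_force: 0.0
```

```bash
python3 - <<'E'
from h import *
blank()
E
```

```text
ends(bay mm) [-112.  122.] [-16. -77.] size [221.  34.] corners [[-127.0, 115.0], [-32.0, -85.0], [-1.0, -70.0], [-96.0, 129.0]]
```

Request:
send_rows:
  targets:
    - {"x":0,"y":-0.2,"z":0,"spin":0,"claw":0}
    - {"x":0,"y":-0.2,"z":0,"spin":0,"claw":0}
    - {"x":0.03,"y":-0.2,"z":0,"spin":0,"claw":0}
    - {"x":0.04,"y":-0.2,"z":0,"spin":0,"claw":0}
    - {"x":0.05,"y":-0.25,"z":0,"spin":0,"claw":0}
    - {"x":0,"y":0,"z":-0.15,"spin":0,"claw":0}
    - {"x":0,"y":0,"z":-0.13,"spin":0,"claw":0}
    - {"x":0,"y":0,"z":-0.04,"spin":0,"claw":0}
    - {"x":0,"y":0,"z":0,"spin":0,"claw":0}

```text
time_s: 18.6
ee_pos: [0.5445, 0.0328, -0.0163]
eef_rot: [3.142, 0.002, -0.002]
force: [1.3, -1.3, 0.4]
grip_width: 0.0006
grip_force: 0.0
```

Request:
send_rows:
  targets:
    - {"x":0.04,"y":0,"z":0,"spin":0,"claw":0}
    - {"x":0.04,"y":0,"z":0,"spin":0,"claw":0}
    - {"x":0.04,"y":0,"z":0,"spin":0,"claw":0}
    - {"x":0.04,"y":0,"z":0,"spin":0,"claw":0}
    - {"x":0.04,"y":0,"z":0,"spin":0,"claw":0}
    - {"x":0.04,"y":0,"z":0,"spin":0,"claw":0}

```text
time_s: 19.2
ee_pos: [0.5936, 0.0327, -0.0156]
eef_rot: [-3.142, 0.0, -0.002]
force: [-1.1, 0.3, -0.3]
grip_width: 0.0008
grip_force: 0.3
```

Request:
send_rows:
  targets:
    - {"x":-0.15,"y":0,"z":0,"spin":0,"claw":0}
    - {"x":-0.1,"y":0,"z":0.17,"spin":0,"claw":0}
    - {"x":0,"y":0.15,"z":0.15,"spin":0,"claw":0}
    - {"x":0,"y":0.24,"z":0,"spin":0,"claw":0}
    - {"x":0,"y":0.24,"z":0,"spin":0,"claw":0}
    - {"x":0,"y":0.24,"z":0,"spin":0,"claw":0}
    - {"x":0,"y":0.24,"z":0,"spin":0,"claw":0}

```text
time_s: 19.9
ee_pos: [0.5431, 0.2567, 0.0487]
eef_rot: [-3.141, -0.001, -0.002]
force: [1.5, -1.2, 0.1]
grip_width: 0.0002
grip_force: 0.0
```

```bash
python3 - <<'E'
from h import *
blank()
E
```

```text
ends(bay mm) [-79. 126.] [-18. -85.] size [220.  34.] corners [[-96.0, 122.0], [-34.0, -90.0], [-1.0, -80.0], [-63.0, 131.0]]
```

Request:
send_rows:
  targets:
    - {"x":0.08,"y":-0.19,"z":0,"spin":0,"claw":0}
    - {"x":0.08,"y":-0.19,"z":0,"spin":0,"claw":0}
    - {"x":0.08,"y":-0.19,"z":0,"spin":0,"claw":0}
    - {"x":0.07,"y":-0.16,"z":0,"spin":0,"claw":0}
    - {"x":0,"y":0,"z":-0.15,"spin":0,"claw":0}
    - {"x":0,"y":0,"z":-0.13,"spin":0,"claw":0}
    - {"x":0,"y":0,"z":-0.04,"spin":0,"claw":0}
    - {"x":0,"y":0,"z":0,"spin":0,"claw":0}

```text
time_s: 20.75
ee_pos: [0.6045, 0.1087, -0.0165]
eef_rot: [3.141, 0.002, -0.002]
force: [0.1, 0.8, 0.0]
grip_width: 0.0003
grip_force: 0.0
```

Request:
send_rows:
  targets:
    - {"x":0,"y":-0.035,"z":0,"spin":0,"claw":0}
    - {"x":0,"y":-0.035,"z":0,"spin":0,"claw":0}
    - {"x":0,"y":-0.035,"z":0,"spin":0,"claw":0}
    - {"x":0,"y":-0.035,"z":0,"spin":0,"claw":0}
    - {"x":0,"y":-0.035,"z":0,"spin":0,"claw":0}
    - {"x":0,"y":-0.035,"z":0,"spin":0,"claw":0}

```text
time_s: 21.35
ee_pos: [0.605, 0.0661, -0.0153]
eef_rot: [-3.141, -0.001, -0.002]
force: [-0.5, 3.8, 3.2]
grip_width: 0.0002
grip_force: 1.7
```

Request:
send_rows:
  targets:
    - {"x":0,"y":0.15,"z":0,"spin":0,"claw":0}
    - {"x":0,"y":0.1,"z":0.17,"spin":0,"claw":0}
    - {"x":-0.1,"y":0.15,"z":0.15,"spin":0,"claw":0}
    - {"x":-0.1,"y":0.22,"z":0,"spin":0,"claw":0}
    - {"x":-0.1,"y":0.22,"z":0,"spin":0,"claw":0}

```text
time_s: 21.85
ee_pos: [0.5446, 0.2351, 0.0492]
eef_rot: [3.142, -0.001, -0.003]
force: [0.5, 0.1, -1.2]
grip_width: 0.0009
grip_force: 0.0
```

```bash
python3 - <<'E'
from h import *
blank()
E
```

```text
ends(bay mm) [-80.  98.] [ -17. -112.] size [219.  34.] corners [[-96.0, 93.0], [-34.0, -117.0], [-1.0, -108.0], [-64.0, 103.0]]
```

Request:
send_rows:
  targets:
    - {"x":0,"y":-0.2,"z":0,"spin":0,"claw":0}
    - {"x":0,"y":-0.2,"z":0,"spin":0,"claw":0}
    - {"x":0.03,"y":-0.22,"z":0,"spin":0,"claw":0}
    - {"x":0.04,"y":-0.22,"z":0,"spin":0,"claw":0}
    - {"x":0.05,"y":-0.22,"z":0,"spin":0,"claw":0}
    - {"x":0,"y":0,"z":-0.15,"spin":0,"claw":0}
    - {"x":0,"y":0,"z":-0.13,"spin":0,"claw":0}
    - {"x":0,"y":0,"z":-0.04,"spin":0,"claw":0}
    - {"x":0,"y":0,"z":0,"spin":0,"claw":0}

```text
time_s: 22.8
ee_pos: [0.5682, 0.0223, -0.0165]
eef_rot: [3.141, 0.002, -0.002]
force: [-0.4, -0.6, 0.4]
grip_width: 0.0006
grip_force: 0.0
```

Request:
send_rows:
  targets:
    - {"x":0.05,"y":0,"z":0,"spin":0,"claw":0}
    - {"x":0.05,"y":0,"z":0,"spin":0,"claw":0}
    - {"x":0.05,"y":0,"z":0,"spin":0,"claw":0}
    - {"x":0.05,"y":0,"z":0,"spin":0,"claw":0}
    - {"x":0.05,"y":0,"z":0,"spin":0,"claw":0}
    - {"x":0.04,"y":0,"z":0,"spin":0,"claw":0}
    - {"x":0.04,"y":0,"z":0,"spin":0,"claw":0}
    - {"x":0.03,"y":0,"z":0,"spin":0,"claw":0}

```text
time_s: 23.6
ee_pos: [0.6416, 0.0227, -0.015]
eef_rot: [3.142, -0.001, -0.002]
force: [-1.9, 0.6, 1.9]
grip_width: 0.0006
grip_force: 0.8
```

Request:
send_rows:
  targets:
    - {"x":-0.15,"y":0,"z":0,"spin":0,"claw":0}
    - {"x":-0.1,"y":0,"z":0.17,"spin":0,"claw":0}
    - {"x":-0.1,"y":0.15,"z":0.15,"spin":0,"claw":0}
    - {"x":-0.05,"y":0.24,"z":0,"spin":0,"claw":0}
    - {"x":0,"y":0.24,"z":0,"spin":0,"claw":0}
    - {"x":0,"y":0.24,"z":0,"spin":0,"claw":0}
    - {"x":0,"y":0.24,"z":0,"spin":0,"claw":0}

```text
time_s: 24.3
ee_pos: [0.5609, 0.2466, 0.049]
eef_rot: [-3.141, -0.001, -0.002]
force: [0.9, -0.9, 0.2]
grip_width: 0.0005
grip_force: 0.0
```

```bash
python3 - <<'E'
from h import *
view("c4")
E
```

```text
ends(bay mm) [ -28. -125.] [-20.  95.] size [ 34. 220.] corners [[-45.0, -124.0], [-12.0, -125.0], [-3.0, 95.0], [-37.0, 96.0]]
```

View pics/c4.png

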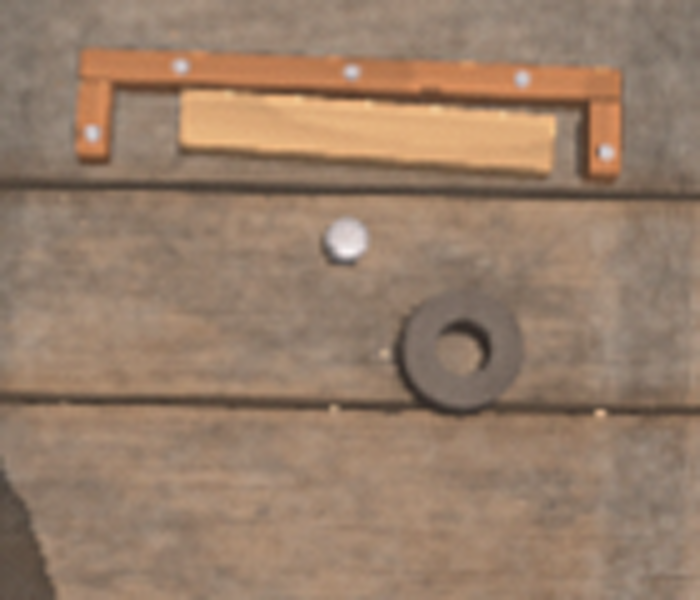

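The blank lies between the cheeks at (180–555, 90–175). Its left end is home and its right end is about 10 mm off the rail. I'll push the right end home.

Request:
send_rows:
  targets:
    - {"x":0.12,"y":-0.2,"z":0.05,"spin":0,"claw":0}
    - {"x":0.12,"y":-0.2,"z":0.05,"spin":0,"claw":0}
    - {"x":0,"y":-0.22,"z":0,"spin":0,"claw":0}
    - {"x":0,"y":-0.22,"z":0,"spin":0,"claw":0}
    - {"x":0,"y":-0.22,"z":0,"spin":0,"claw":0}
    - {"x":0,"y":-0.22,"z":0,"spin":0,"claw":0}
    - {"x":0,"y":-0.22,"z":0,"spin":0,"claw":0}
    - {"x":0,"y":-0.22,"z":0,"spin":0,"claw":0}
    - {"x":0,"y":-0.23,"z":0,"spin":0,"claw":0}
    - {"x":0,"y":-0.22,"z":0,"spin":0,"claw":0}
    - {"x":0,"y":0,"z":0,"spin":0,"claw":0}

```text
time_s: 25.45
ee_pos: [0.6084, -0.1944, 0.0685]
eef_rot: [3.141, -0.0, -0.007]
force: [0.1, 0.6, 0.0]
grip_width: 0.0003
grip_force: 0.0
```

Request:
send_rows:
  targets:
    - {"x":0,"y":0.24,"z":0,"spin":0,"claw":0}
    - {"x":0,"y":0,"z":-0.2,"spin":0,"claw":0}
    - {"x":0,"y":0,"z":-0.18,"spin":0,"claw":0}
    - {"x":0,"y":0,"z":-0.04,"spin":0,"claw":0}
    - {"x":0,"y":0,"z":0,"spin":0,"claw":0}

```text
time_s: 25.95
ee_pos: [0.6086, -0.141, -0.0161]
eef_rot: [-3.141, 0.002, -0.002]
force: [-0.2, -0.3, -0.3]
grip_width: 0.0008
grip_force: 0.0
```

Request:
send_rows:
  targets:
    - {"x":0.035,"y":0,"z":0,"spin":0,"claw":0}
    - {"x":0.035,"y":0,"z":0,"spin":0,"claw":0}
    - {"x":0.035,"y":0,"z":0,"spin":0,"claw":0}
    - {"x":0.035,"y":0,"z":0,"spin":0,"claw":0}
    - {"x":0.025,"y":0,"z":0,"spin":0,"claw":0}
    - {"x":0,"y":0,"z":0,"spin":0,"claw":0}

```text
time_s: 26.55
ee_pos: [0.6423, -0.1413, -0.0156]
eef_rot: [-3.142, 0.0, -0.002]
force: [0.3, 0.2, -0.4]
grip_width: 0.0004
grip_force: 0.0
```

Request:
send_rows:
  targets:
    - {"x":-0.12,"y":0,"z":0,"spin":0,"claw":0}
    - {"x":0,"y":0,"z":0.2,"spin":0,"claw":0}
    - {"x":0,"y":0,"z":0.2,"spin":0,"claw":0}
    - {"x":0,"y":-0.23,"z":0,"spin":0,"claw":0}
    - {"x":0,"y":-0.23,"z":0,"spin":0,"claw":0}
    - {"x":0,"y":-0.23,"z":0,"spin":0,"claw":0}
    - {"x":-0.15,"y":-0.15,"z":0,"spin":0,"claw":0}
    - {"x":-0.15,"y":0,"z":0,"spin":0,"claw":0}
    - {"x":0,"y":0,"z":0,"spin":0,"claw":0}

```text
time_s: 27.45
ee_pos: [0.5552, -0.3104, 0.064]
eef_rot: [-3.141, 0.001, -0.005]
force: [-0.1, -0.3, -0.1]
grip_width: 0.0004
grip_force: 0.0
```

```bash
python3 - <<'E'
from h import *
view("c5")
E
```

```text
ends(bay mm) [-22.  97.] [ -18. -122.] size [219.  34.] corners [[-39.0, 97.0], [-35.0, -122.0], [-1.0, -122.0], [-5.0, 98.0]]
```

View pics/c5.png

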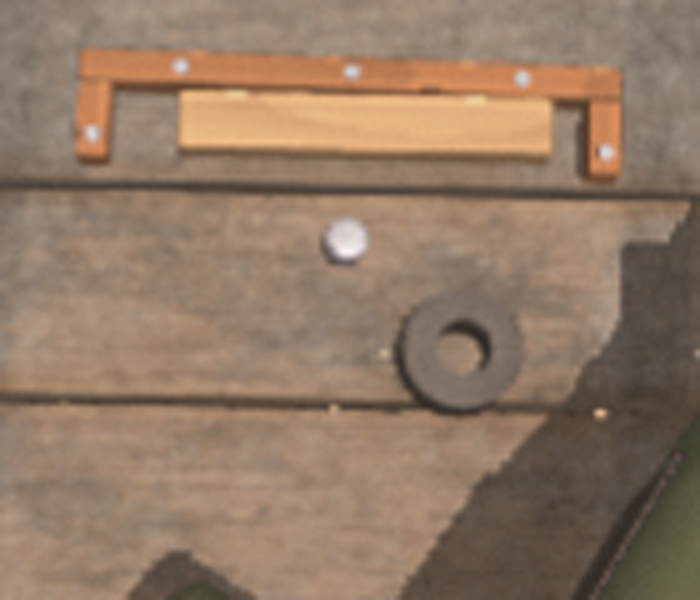

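The blank (180–552, 90–157) now lies along the rail. Its ends are at bay x ≈ -22 and -18 mm, within the limit of -29. The roll hasn't moved, so I'm handing in.

```bash
python3 -c "
from h import *
print(hand_in())"
```

```text
the job is handed in; nothing more can be done
None
```

The blank went in behind the post one end at a time and lies in the bay against the rail: by camera its long side is within about 5 mm of the rail at both ends and it sits between the cheeks. The job was handed in at about 27.5 s, but no verdict came back. The roll is unmoved in the last picture; I did not re-measure the mallet or block, though nothing in the forces suggested contact.

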